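# Clamp the tube plate of a bead mill with its slotted nut and lock it with the cross pin

## Task

The bead mill's tubes are loaded and its slotted hand nut is only started on the stud. Screw the nut down until you feel it bite, the plate landed on the tube caps under it, then only as much further as it takes to bring a pair of its slots in line with the cross hole in the stud, without crushing the caps; then push the long lock pin right through slots and hole until its handle meets the nut, and leave it there. Leave the shorter pin and the other things on the bench where they are.

Things in the scene. Friction and masses are not known exactly. Their poses are not given: they have to be found in the camera images.
- nut: dark steel slotted hand nut on the bead mill's upright stud, turning about the vertical: round hub 45 mm in diameter with two level arms sticking out along its +y and -y. Origin on its axis at its underside, z up. Right-hand thread: clockwise seen from above it goes down 4 mm a turn. Starts about 0.65 to 0.85 turns above the plate, runs down with 0.05 N m of drag and stays where left.
- nut_arm (a point): on the middle of the nut's +y arm: 42 mm out from the nut's axis, 11 mm above its underside; turns with the nut, axes as the nut's. Each arm is 12 mm wide, 14 mm high (4 to 18 mm above the underside) and ends, rounded, 55 mm from the axis. The other arm is the same on the -y side.
- nut_crown (a point): on the nut's axis at the top of its crown, 38 mm above the underside. The crown is 45 mm in diameter and has six slots, one every 60 degrees, 10 mm wide, from the top down to 24 mm above the underside. One slot runs outward along this frame's x axis, so the slots pair up across the nut. Turns with the nut.
- plate: loose round aluminium plate, 130 mm in diameter, 6 mm thick, the stud through its middle. Origin at the centre of its underside, z up. Light spring plungers hold it 0.3 to 3.3 mm above the tube caps (it depends on the tubes and cannot be seen): the nut meets it, pushes it down with 3 to 5 N, then it lands on the caps and the nut bites: drag grows some 0.3 N m (17 N of clamping) per 60 degrees.
- cross_hole (a point): centre of the cross hole in the fixed steel stud (22 mm in diameter). The hole is 9 mm wide and 9 mm high and runs level right through along this frame's x axis (front to back of the mill); z up. A scribed line on the stud's top, 10.5 mm above, shows its direction. Clamped, the plate's top is 29 to 34 mm below this point.
- lock_pin: long lock pin, lying level on the bench: black handle 40 (x) x 12 (y) x 16 mm (z) and a round steel shank, 6 mm in diameter, 52 mm long, out of its +x end. Origin at the centre of the handle's underside, x toward the tip; the shank's axis is 8 mm above that, from x = 20 mm (the handle's end face) to 72 mm. About 45 g. Home, the end face meets the crown and the tip stands 8 mm out on the far side.
- pin_tip (a point): tip of the lock pin's shank, on its axis.
- short_pin: a pin with the same handle but a shank only 26 mm long; belongs to another plate; leave it. Origin and axes as on the lock pin.
- cassette: white flat test cassette, 70 x 22 x 6 mm, lying on the bench; leave it. Origin at the centre of its underside, x along its length.
- bottle_cap: blue bottle cap, 38 mm in diameter, 18 mm high, on the bench; leave it. Origin at the centre of its underside.
- tube_rack: yellow tube rack 85 x 170 mm (x, y), 114 mm high with its capped tubes; leave it. Origin at the centre of its underside.
- media_bottle: glass bottle with blue cap, 86 mm in diameter, 170 mm high; leave it. Origin at the centre of its underside.
- vortex: round white mixer, 132 mm in diameter, 82 mm high; leave it. Origin at the centre of its underside.
- mill: the bead mill, fixed: white box 200 mm (x) by 170 mm (y), its top at 115 mm; on it a round head 140 mm in diameter with the tubes, plate and stud. Origin at the centre of its underside on the bench, straight below the stud's axis; x toward its back.
Mind the look-alikes: they are no part of the job. Leave any green or yellow look-alike of the lock_pin alone. There is more than one size of the plate; the one meant has the size given above.

How it is judged (in metres and radians):
On the way, in this order (a step that is already met when the one before it is completed fails the run):
1. the nut has been screwed down until it bites, pressing the plate on the tube caps (contact force between nut and plate above 7 N), for 0.2 s.
2. with the nut biting, the long lock pin is through slots and cross hole (contact force between nut and plate above 7 N and distance between lock_pin and cross_hole below 0.052 m and horizontal distance between pin_tip and cross_hole above 0.024 m and angle between the x axis of lock_pin and the x axis of cross_hole, either way round below 0.25 rad and y of pin_tip in the frame of cross_hole between -0.008 and 0.008 m and z of pin_tip in the frame of cross_hole between -0.01 and 0.01 m), for 0.2 s.
At the end, for the whole second after the job is handed in: Nut pressing on the plate with over 7 N; lock pin at rest through slots and hole: within 0.25 rad of the hole, tip within 8 mm sideways and 10 mm in height of its axis and over 24 mm past the stud's axis (out beyond the crown), handle origin within 52 mm of the hole's centre (all of step 2 and linear speed of lock_pin below 0.02 m/s); the robot touches nothing.
It fails at once if the nut is overtightened and crushes the tube caps (it presses on the plate with more than 40 N) (contact force between nut and plate above 40 N).
It fails at once if a bystander is shifted by more than 30 mm (distance of any of short_pin, cassette, bottle_cap, tube_rack, media_bottle, vortex from where it was at the start of the episode above 0.03 m).
It also fails if it takes over 67 s, if anything falls off the work surface, if the arm or the gripper's body presses on something with over 40 N, if the wrist force passes 120 N, or if a joint passes its speed limit or range.

## Robot

A 6-joint arm with a two-finger parallel gripper is mounted at the origin on the work surface. World frame = base frame: x ahead of the robot, y to its left, z up, the work surface at z = 0. Lengths are in mm, angles in rad, forces in N, time in s.
With the tool pointing down it reaches from about 400 to 925 mm from the base axis. Payload 12.5 kg.
Tool frame: the origin (TCP) lies between the finger pads; the fingertips stand 19 mm ahead of it and the grasp point (between the pads) is the TCP (env.tips_ahead is the distance from the TCP to the fingertips, in mm); z points along the fingers, y is the line along which they close (so a half turn about z gives the same grasp; the last joint's range is limited). The gripper opens to 95 mm and grips with 3 to 60 N. Pads are 20 mm wide; open, the fingers measure 119 mm over their backs; the gripper's body (75 mm by 180 mm) begins 59 mm behind the grasp point.
Start: joints at [1.135, 0.491, 1.559, -0, 1.092, -0.106], TCP at [202.392, 591.339, 233.661] pointing down, gripper open.
Joint ranges: [-3.1, 3.1], [-0.84, 2.19], [0.05, 2.79], [-1.13, 4.28], [0.06, 2.93], [-2.69, 2.69]. Speed limits (rad/s): [2.22, 2.22, 2.79, 3.14, 3.14, 3.14].

## Interface

Orientations are given as [roll, pitch, yaw] about the fixed x, y, z axes, in that order (R = Rz(yaw) Ry(pitch) Rx(roll)).
In Python, from cell import env gives the robot as it stands.
- The arm moves only by the shell command python3 -m crank 'ROWS'. ROWS is JSON, a list of rows, each a list of 5 numbers: the shift along the tool's x, y, z in mm, then the turn about the tool's z in degrees, then the finger opening in mm, from 0 to 95.1. In form: [[dx, dy, dz, yaw, grip], ...]. A call has 1 to 10 rows; each row is the pose to reach, as a shift and turn from the pose commanded when the call began, along the tool's axes at that moment; what a row does not reach only later rows make up. A row lasts 1/12 s, in which the tool goes at most 41.7 mm and 7.16 degrees, less where a joint would pass 70% of its speed; a pose out of reach is approached as far as the arm can. A call with a gripper value outside its range is refused whole. The fingers move at their own pace and stop on an object; the grip force is fixed at half the most. Time passes only in rows, so rows that repeat a pose let the fingers close. It gives the time, the measured TCP pose, the force, the opening and the grip force at its end, in the units of the state.
- env.state(): the state, without advancing time (a new reading comes with each control period).
- env.read_camera(name): name is "scene" or "top"; returns a dict with "img" (480x640x3 uint8, blue, green, red), "K" (3x3 intrinsics, pixels), "k1" (the pictures are not rectified: a ray, as slopes to the right and down, at radius r is drawn at 1 + k1 r^2 times it, then the intrinsics apply), "pose" (4x4, takes a point from camera to world coordinates). Camera axes: x right, y down, z forward; pixel columns grow to the right and rows downward; lengths in mm; the calibration is good to about 2 mm. A picture is of the moment at which its call begins. There is no depth.
- env.job_done(): hands the job in; it is judged then, once.
The state is a dict: "t": time; "joints": joint angles; "qvel": joint speeds; "tau": joint torques, N m; "eef_pos": TCP position; "tcp_rot": TCP orientation; "ft_force": force on the tool from outside, world axes, zero at the start; "moment": the same for the moment, N m; "opening": opening from 0.0 (shut) to 1.0 (fully open); "grip_force": force on a finger pad.
Only numpy, scipy, OpenCV 4.12 (cv2) and the standard library are available. Lean on these libraries where they do the work, as an engineer would, in place of code of your own. Each camera call takes 0.05 s, during which the arm holds its last target. There are 200 camera calls.

## Working session

There is one attempt and no reset: what is moved stays moved. The work goes in short steps, Python scripts to look and compute and a shell command to move; the robot and the scene stay as the last step left them, time stands still between calls to the robot, and variables do not carry over. Pictures are saved under pics/ and viewed, at most 10 in all, crops included, and the job is handed in when it is done.

```bash
ls; mkdir -p pics; cat > h.py <<'E'
import numpy as np,cv2
from cell import env
def cam(n,save=None):
    c=env.read_camera(n)
    if save: cv2.imwrite('pics/'+save,c['img'])
    return c
def w2p(c,P):
    P=np.atleast_2d(P).astype(float);T=np.linalg.inv(c['pose']);p=P@T[:3,:3].T+T[:3,3]
    s=p[:,:2]/p[:,2:];s=s*(1+c['k1']*(s**2).sum(1,keepdims=True))
    K=np.array(c['K']);return s*[K[0,0],K[1,1]]+[K[0,2],K[1,2]]
def p2w(c,uv,z):
    uv=np.atleast_2d(uv).astype(float);K=np.array(c['K'])
    d=(uv-[K[0,2],K[1,2]])/[K[0,0],K[1,1]];s=d.copy()
    for _ in range(20): s=d/(1+c['k1']*(s**2).sum(1,keepdims=True))
    T=np.array(c['pose']);r=np.c_[s,np.ones(len(s))]@T[:3,:3].T
    return T[:3,3]+r*((z-T[2,3])/r[:,2:])
E
python3 - <<'E'
from h import *
for n in('scene','top'):
    c=cam(n,n+'0.png');print(n,np.round(c['K'],1).tolist(),c['k1'],np.round(c['pose'],3).tolist())
print(env.state())
E
```

```text
pics
scene [[487.9, 0.0, 324.2], [0.0, 487.9, 240.3], [0.0, 0.0, 1.0]] -0.0075182145105903665 [[0.862, 0.37, -0.347, 947.401], [0.507, -0.606, 0.613, -621.422], [0.017, -0.705, -0.709, 962.347], [0.0, 0.0, 0.0, 1.0]]
top [[456.4, 0.0, 314.4], [0.0, 456.4, 240.8], [0.0, 0.0, 1.0]] 0.015385822115049798 [[0.018, -0.997, 0.08, 487.3], [-1.0, -0.018, 0.004, 92.012], [-0.002, -0.08, -0.997, 1226.062], [0.0, 0.0, 0.0, 1.0]]
{'t': 0.1, 'joints': array([ 1.13537314e+00,  4.91476791e-01,  1.55939690e+00, -2.02630491e-05,
        1.09172542e+00, -1.05618394e-01]), 'qvel': array([-0.00104319,  0.00040574, -0.00378876, -0.00191162,  0.00116448,
        0.00106303]), 'tau': array([ 3.13553901e-03, -6.13622403e+01, -2.58608276e+01,  6.94357767e-02,
        4.70448879e-02, -7.29862131e-05]), 'eef_pos': array([202.31708042, 591.12878175, 233.13126542]), 'tcp_rot': array([-3.14058992e+00, -8.82299098e-05,  2.81179717e+00]), 'ft_force': array([ 0.27548131,  0.44270826, -0.41573877]), 'moment': array([-0.00259429,  0.03719827,  0.02325239]), 'grip_force': 0.0, 'opening': 0.9974768920194366}
```

View pics/scene0.png

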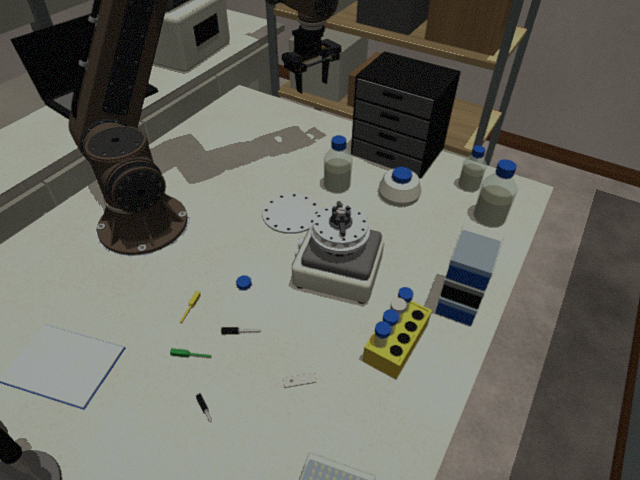

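View pics/top0.png

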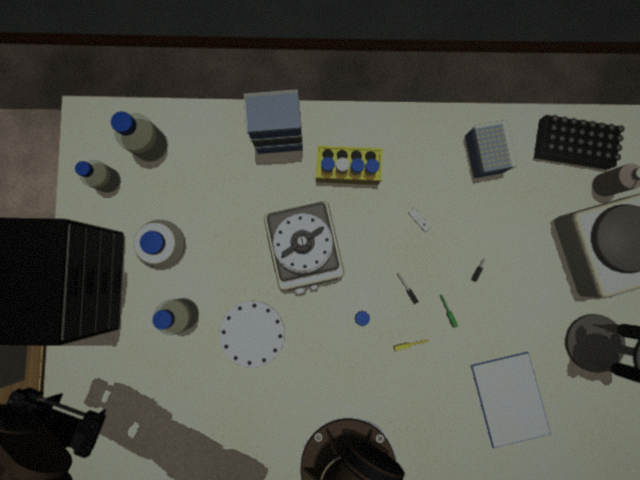

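Candidates for the lock pin, top view: black pin at (408,289) with a long shank, black pin at (478,270) with a shorter one, green at (448,311), yellow at (411,345). In the scene view they are at (240,331), (204,407), (190,353) and (190,307). By the description it is the black one at (408,289). The plate in use is the one on the mill (302,243); the loose disc at (252,333) is a look-alike. Next is a close crop.

```bash
python3 - <<'E'
from h import *
t=cv2.imread('pics/top0.png');s=cv2.imread('pics/scene0.png')
r=lambda i,x,y,w,h:cv2.resize(i[y:y+h,x:x+w],(400,300),interpolation=cv2.INTER_CUBIC)
a=np.vstack([np.hstack([r(t,262,213,80,60),r(t,390,258,100,75)]),np.hstack([r(s,300,195,80,60),r(s,170,315,100,75)])])
cv2.imwrite('pics/crop1.png',cv2.convertScaleAbs(a,alpha=1.6))
E
```

```text
(no output)
```

View pics/crop1.png

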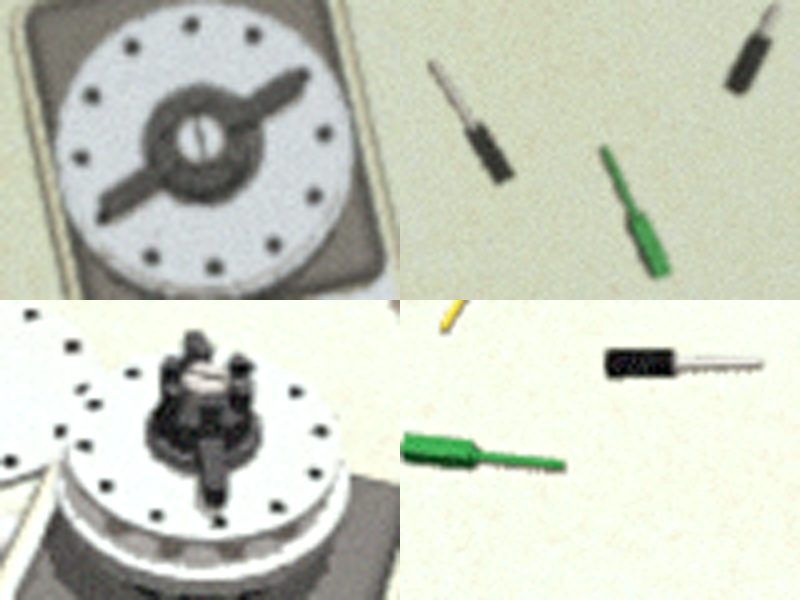

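```bash
cat > m.py <<'E'
from h import *
from scipy.optimize import least_squares
t=cam('top');s=cam('scene')
# stud top by two rays
f=lambda X:np.r_[w2p(t,X)[0]-[302.4,240.6],w2p(s,X)[0]-[341.6,210.6]]
r=least_squares(f,[500,120,200]);X=r.x;print('stud top',X.round(1),'res',r.fun.round(1))
# nut arms: crop tips, dark mask PCA
zt=X[2]-10.5-32+18
A=p2w(t,[[262+305/5,213+75/5],[262+103/5,213+215/5]],zt);d=A[1]-A[0]
print('arm tips',A.round(1).tolist(),'len',np.linalg.norm(d),'ang',np.degrees(np.arctan2(d[1],d[0])),'mid',A.mean(0).round(1))
g=cv2.cvtColor(t['img'],cv2.COLOR_BGR2GRAY)
vv,uu=np.nonzero(g<75);P=p2w(t,np.c_[uu,vv],zt)[:,:2];q=P-A.mean(0)[:2];rr=np.hypot(*q.T);k=(rr<57)&(rr>27)
th=np.arctan2(q[k,1],q[k,0]);print('n',k.sum(),'arm ang(2th)',np.degrees(np.angle(np.exp(2j*th).mean()))/2)
print('scribe',[np.degrees(np.arctan2(*(L[0]-L[1])[[1,0]])) for L in [p2w(t,[[262+198/5,213+118/5],[262+207/5,213+160/5]],X[2])]])
B=p2w(t,[[265,213],[279.3,291.5],[328.5,202.5],[343,278]],115);print('box',B[:,:2].round(0).tolist(),[np.degrees(np.arctan2(*(B[i]-B[i+1])[[1,0]])) for i in(0,2)])
# pin: top view and scene
for n,c,hb in(('top',t,(395,268,425,306)),('scene',s,(215,322,265,340))):
    g=cv2.cvtColor(c['img'],cv2.COLOR_BGR2GRAY).astype(float);x0,y0,x1,y1=hb;w=g[y0:y1,x0:x1];bg=np.median(w)
    v,u=np.nonzero(w<bg*.45);C=np.c_[u+x0,v+y0];P=p2w(c,C,12)[:,:2];m=P.mean(0);e=np.linalg.eigh(np.cov((P-m).T))[1][:,1]
    v2,u2=np.nonzero(w<bg*.86);Q=p2w(c,np.c_[u2+x0,v2+y0],8)[:,:2]
    if e[0]<0:e=-e
    a=(P-m)@e;b=(Q-m)@e;Qs=Q[(b>24)];dd=Qs.mean(0)-m
    print(n,'handle',m.round(1),len(P),'L',np.ptp(a).round(1),'yaw',np.degrees(np.arctan2(e[1],e[0])).round(1),'via shank',np.degrees(np.arctan2(dd[1],dd[0])).round(1),'tip',b.max().round(1),b.min().round(1))
E
python3 m.py
```

```text
stud top [568.5 123.1 219.7] res [-0.3 -0.5 -0.5  0. ]
arm tips [[599.0, 77.0, 195.2], [533.8, 167.2, 195.2]] len 111.35007279717244 ang 125.88676165869404 mid [566.4 122.1 195.2]
n 183 arm ang(2th) -55.23476238604939
scribe [np.float64(13.224389973681351)]
box [[642.0, 219.0], [451.0, 179.0], [671.0, 63.0], [487.0, 25.0]] [np.float64(11.776845641920064), np.float64(11.68189930011798)]
top handle [ 442.3 -163.3] 62 L 36.8 yaw 33.7 via shank 34.0 tip 71.7 -22.1
scene handle [ 443.8 -166.7] 119 L 40.9 yaw 29.0 via shank 30.4 tip 70.7 -21.8
```

```bash
cat > go.py <<'E'
import sys,numpy as np
from cell import env
# go.py x y z yawdeg : shift needed in tool axes
def need(x,y,z,yaw):
    s=env.state();p=s['eef_pos'];a=s['tcp_rot'][2];d=np.array([x,y])-p[:2]
    dy=np.degrees(a);return dict(dx=d@[np.cos(a),np.sin(a)],dy=d@[np.sin(a),-np.cos(a)],dz=p[2]-z,turn=-((yaw-dy+180)%360-180))
if __name__=='__main__': print({k:round(float(v),1) for k,v in need(*map(float,sys.argv[1:])).items()})
E
python3 go.py 567.5 122.5 262 251
python3 -m crank '[[0,0,-40,0,95],[-495,-325,-40,-90,95],[-495,-325,-40,-90,95],[-495,-325,-40,-90,95],[-495,-325,-40,-90,95],[-495,-325,-40,-90,95],[-495,-325,-40,-90,95],[-495,-325,-40,-90,95],[-495,-325,-40,-90,95],[-495,-325,-40,-90,95]]'
python3 go.py 567.5 122.5 240 251
```

```text
{'dx': -497.3, 'dy': -325.2, 'dz': -28.7, 'turn': -89.9}
t: 1.03
eef_pos: [416.5, 316.1, 273.7]
tcp_rot: [3.142, 0.0, -2.426]
ft_force: [0.4, 0.6, 1.6]
opening: 0.999
grip_force: 0.0
{'dx': 13.1, 'dy': -245.2, 'dz': 33.7, 'turn': -30.0}
```

```bash

python3 -m crank '[[13,-245,0,-30,95],[13,-245,0,-30,95],[13,-245,0,-30,95],[13,-245,0,-30,95],[13,-245,0,-30,95],[13,-245,0,-30,95],[13,-245,0,-30,95],[13,-245,0,-30,95]]'
python3 go.py 567.5 122.5 210 251; python3 -c "
from h import *
cam('scene','s2.png');cam('top','t2.png');print(env.state()['joints'])
t=cv2.imread('pics/t2.png');s=cv2.imread('pics/s2.png')
cv2.imwrite('pics/c2.png',cv2.convertScaleAbs(np.hstack([cv2.resize(i[y:y+110,x:x+100],(400,440),interpolation=2) for i,x,y in((t,250,190),(s,290,150))]),alpha=1.6))"
```

```text
t: 1.7
eef_pos: [566.4, 125.6, 273.0]
tcp_rot: [-3.139, -0.006, -1.918]
ft_force: [-0.1, -0.3, -0.1]
opening: 1.002
grip_force: 0.0
{'dx': 2.5, 'dy': -2.1, 'dz': 63.0, 'turn': -0.9}
[ 0.11114583  0.38779919  1.62217023 -0.00618389  1.13241513 -2.68487621]
```

View pics/c2.png

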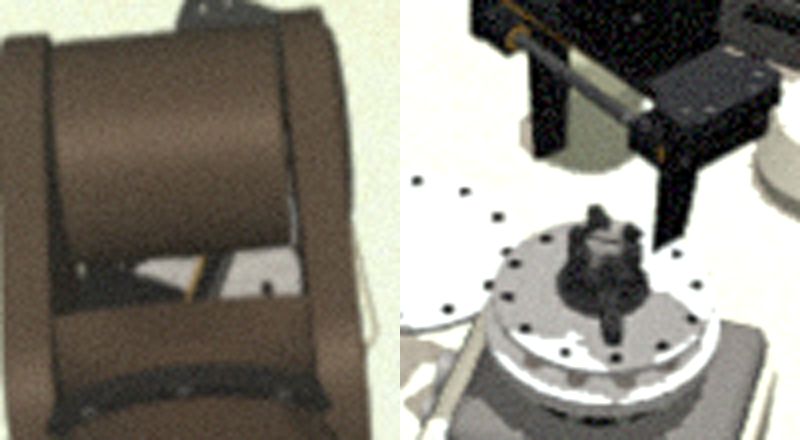

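The top view is blocked by the wrist. The scene crop shows the open fingers either side of the nut (around (550,120) and (675,190)), clear of the arms. J6 is near its limit, so I back off 2 degrees and descend.

```bash

python3 -m crank '[[2.5,-2,20,2,95],[2.5,-2,40,2,95],[2.5,-2,50,2,95],[2.5,-2,57,2,95],[2.5,-2,63,2,95],[2.5,-2,63,2,95],[2.5,-2,63,2,95]]'
python3 go.py 567.5 122.5 210 248
```

```text
t: 2.38
eef_pos: [566.3, 124.6, 211.1]
tcp_rot: [-3.138, -0.005, -1.948]
ft_force: [-0.5, 0.3, -0.7]
opening: 0.999
grip_force: 0.0
{'dx': 1.5, 'dy': -1.9, 'dz': 1.1, 'turn': 0.4}
```

```bash

python3 -m crank '[[0,0,0,0,40],[0,0,0,0,40],[0,0,0,0,40],[0,0,0,0,40],[0,0,0,0,40],[0,0,0,0,40],[0,0,0,0,40],[0,0,0,0,40]]'
python3 go.py 567.5 122.5 210 248; python3 -c "
from cell import env
s=env.state();print(s['moment'],s['joints'][[0,5]],s['opening']*95.1)"
```

```text
t: 3.05
eef_pos: [567.1, 124.2, 211.1]
tcp_rot: [-3.136, -0.004, -1.949]
ft_force: [-0.1, 3.4, 13.9]
opening: 0.495
grip_force: 19.5
{'dx': 1.5, 'dy': -1.0, 'dz': 1.1, 'turn': 0.3}
[ 0.97842841  0.32859306 -0.00357794] [ 0.104519   -2.65470422] 47.074874122576574
```

```bash

python3 -m crank '[[0,0,0,0,40],[0,0,0,0,40],[0,0,0,0,40]]'
python3 -c "
from h import *
s=env.state();print(s['moment'],s['joints'][[0,5]],s['opening']*95.1)
cam('scene','s3.png');cv2.imwrite('pics/c3.png',cv2.convertScaleAbs(cv2.resize(cv2.imread('pics/s3.png')[160:260,280:410],(780,600),interpolation=2),alpha=1.6,beta=20))"
```

```text
t: 3.3
eef_pos: [567.1, 124.4, 211.7]
tcp_rot: [-3.136, -0.004, -1.949]
ft_force: [2.0, 0.6, 7.4]
opening: 0.464
grip_force: 59.4
[ 0.23247455 -0.22735264 -0.02503324] [ 0.10471884 -2.65461693] 44.10912391913713
```

View pics/c3.png

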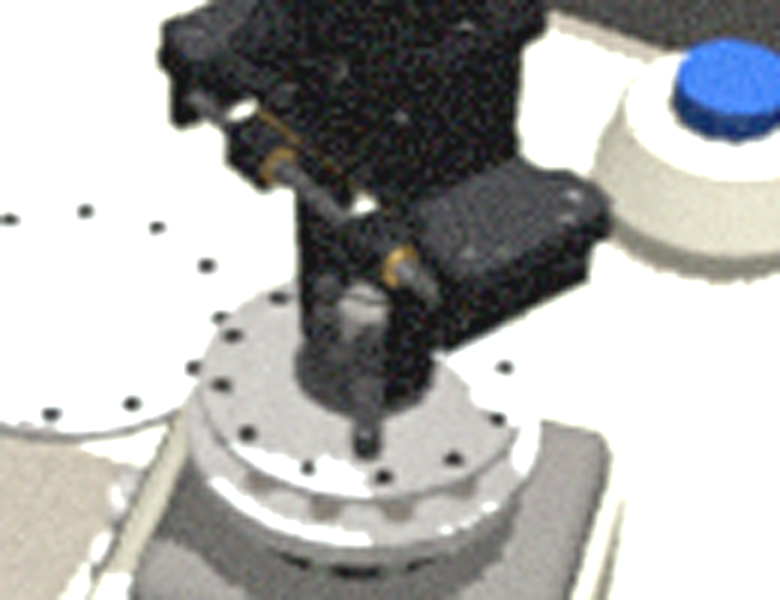

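```bash
cat > st.py <<'E'
from h import *
s=env.state();print('yaw',np.degrees(s['tcp_rot'][2]).round(2),'M',s['moment'].round(2),'F',s['ft_force'].round(1),'p',s['eef_pos'].round(1),'j6',s['joints'][5].round(3),'op',round(s['opening']*95.1,1),'t',s['t'])
E
python3 - <<'E'
from h import *
c=cam('scene')
for a in(30,35,40):
  w=np.radians(a-90);print(a,w2p(c,[567.5+55*np.cos(w),122.5+55*np.sin(w),193]).round(1))
E
python3 -m crank '[[0,0,0.1,7,40],[0,0,0.2,14,40],[0,0,0.2,21,40],[0,0,0.3,28,40],[0,0,0.4,35,40],[0,0,0.5,42,40],[0,0,0.5,49,40],[0,0,0.6,56,40],[0,0,0.7,63,40],[0,0,0.8,70,40]]'; python3 st.py
```

```text
30 [[340.4 235.8]]
35 [[342.6 235.8]]
40 [[344.7 235.7]]
t: 4.23
eef_pos: [567.0, 124.4, 211.0]
tcp_rot: [-3.136, 0.004, 3.106]
ft_force: [2.3, 0.4, 8.7]
opening: 0.463
grip_force: 59.5
yaw 177.97 M [ 0.24 -0.26  0.05] F [2.3 0.4 8.7] p [567.  124.4 211. ] j6 -1.427 op 44.1 t 4.2333
```

```bash

python3 -m crank '[[0,0,0.1,7,40],[0,0,0.2,14,40],[0,0,0.2,21,40],[0,0,0.3,28,40],[0,0,0.4,35,40],[0,0,0.5,42,40],[0,0,0.5,49,40],[0,0,0.6,56,40],[0,0,0.7,63,40],[0,0,0.8,70,40]]'; python3 st.py
python3 -m crank '[[0,0,0.1,7,40],[0,0,0.2,14,40],[0,0,0.2,21,40],[0,0,0.3,28,40],[0,0,0.4,35,40],[0,0,0.5,42,40],[0,0,0.5,49,40],[0,0,0.6,56,40],[0,0,0.7,63,40],[0,0,0.8,70,40]]'; python3 st.py
```

```text
t: 5.07
eef_pos: [567.1, 124.5, 210.2]
tcp_rot: [3.14, 0.006, 1.884]
ft_force: [2.7, 1.4, 7.7]
opening: 0.458
grip_force: 59.5
yaw 107.97 M [ 0.16 -0.3   0.  ] F [2.7 1.4 7.7] p [567.1 124.5 210.2] j6 -0.205 op 43.5 t 5.0667
t: 5.9
eef_pos: [567.1, 124.5, 209.4]
tcp_rot: [3.135, 0.0, 0.663]
ft_force: [2.2, 2.1, 8.1]
opening: 0.459
grip_force: 59.5
yaw 37.97 M [ 0.24 -0.16  0.07] F [2.2 2.1 8.1] p [567.1 124.5 209.4] j6 1.017 op 43.6 t 5.9
```

```bash

python3 -m crank '[[0,0,0.1,7,40],[0,0,0.2,14,40],[0,0,0.2,21,40],[0,0,0.3,28,40],[0,0,0.4,35,40],[0,0,0.4,40,40]]'; python3 st.py
python3 -m crank '[[0,0,0.1,7,40],[0,0,0.2,14,40],[0,0,0.2,21,40],[0,0,0.3,28,40],[0,0,0.4,35,40],[0,0,0.4,40,40]]'; python3 st.py
```

```text
t: 6.4
eef_pos: [567.1, 124.5, 209.0]
tcp_rot: [3.137, -0.004, -0.036]
ft_force: [2.5, 0.8, 6.9]
opening: 0.46
grip_force: 59.5
yaw -2.06 M [ 0.32 -0.25  0.04] F [2.5 0.8 6.9] p [567.1 124.5 209. ] j6 1.715 op 43.7 t 6.4
t: 6.9
eef_pos: [567.1, 124.4, 208.6]
tcp_rot: [3.14, -0.006, -0.734]
ft_force: [2.0, 0.5, 8.1]
opening: 0.463
grip_force: 59.5
yaw -42.05 M [ 0.29 -0.24  0.11] F [2.  0.5 8.1] p [567.1 124.4 208.6] j6 2.413 op 44.0 t 6.9
```

```bash

python3 -m crank '[[0,0,0,0,90],[0,0,0,0,90],[0,0,0,0,90],[0,0,0,0,90],[0,0,-12,0,90],[0,0,-27,0,90],[0,0,-27,-7,90],[0,0,-27,-14,90],[0,0,-27,-21,90],[0,0,-27,-28,90]]'
for i in 1 ; do python3 -m crank '[[0,0,0,-7,90],[0,0,0,-14,90],[0,0,0,-21,90],[0,0,0,-28,90],[0,0,0,-35,90],[0,0,0,-42,90],[0,0,0,-49,90],[0,0,0,-56,90],[0,0,0,-63,90],[0,0,0,-70,90]]'; done
python3 -m crank '[[0,0,0,-7,90],[0,0,0,-14,90],[0,0,0,-21,90],[0,0,0,-28,90],[0,0,0,-35,90],[0,0,0,-42,90],[0,0,0,-49,90],[0,0,0,-56,90],[0,0,0,-63,90],[0,0,0,-70,90]]' >/dev/null; python3 st.py
python3 -m crank '[[0,0,0,-7,90],[0,0,0,-14,90],[0,0,0,-21,90],[0,0,0,-28,90],[0,0,0,-35,90],[0,0,0,-42,90],[0,0,0,-49,90],[0,0,0,-56,90],[0,0,0,-63,90],[0,0,0,-70,90]]' >/dev/null; python3 st.py
python3 go.py 567.5 123 209 235
python3 - <<'E'
from h import *
c=cam('scene');cv2.imwrite('pics/c4.png',cv2.convertScaleAbs(cv2.resize(c['img'][170:260,280:400],(800,600),interpolation=2),alpha=1.6,beta=20))
for a in(-75,-78,-81,-84):
  for h in (0,180):
    w=np.radians(a-90+h);print(a,h,(w2p(c,[567.5+55*np.cos(w),123+55*np.sin(w),190])-[280,170]).round(1)*6.667)
E
```

```text
t: 7.73
eef_pos: [566.0, 124.4, 234.2]
tcp_rot: [3.136, -0.001, -0.233]
ft_force: [0.2, -0.3, 0.2]
opening: 0.944
grip_force: 0.0
t: 8.57
eef_pos: [566.0, 124.4, 234.1]
tcp_rot: [3.138, 0.005, 0.989]
ft_force: [1.0, 1.2, -0.5]
opening: 0.948
grip_force: 0.0
yaw 126.67 M [-0.    0.03  0.06] F [-0.3  0.5 -0.9] p [566.  124.4 234.1] j6 -0.532 op 90.1 t 9.4
yaw -163.33 M [0.05 0.07 0.02] F [-0.1  0.3  0.1] p [566.  124.4 234.1] j6 -1.753 op 90.1 t 10.2333
{'dx': -1.0, 'dy': -1.8, 'dz': 25.1, 'turn': -38.3}
-75 0 [[249.3458 303.3485]]
-75 180 [[554.6944 364.0182]]
-78 0 [[252.0126 298.0149]]
-78 180 [[552.6943 369.3518]]
-81 0 [[254.6794 292.6813]]
-81 180 [[550.6942 374.6854]]
-84 0 [[258.0129 288.0144]]
-84 180 [[547.3607 380.019 ]]
```

View pics/c4.png

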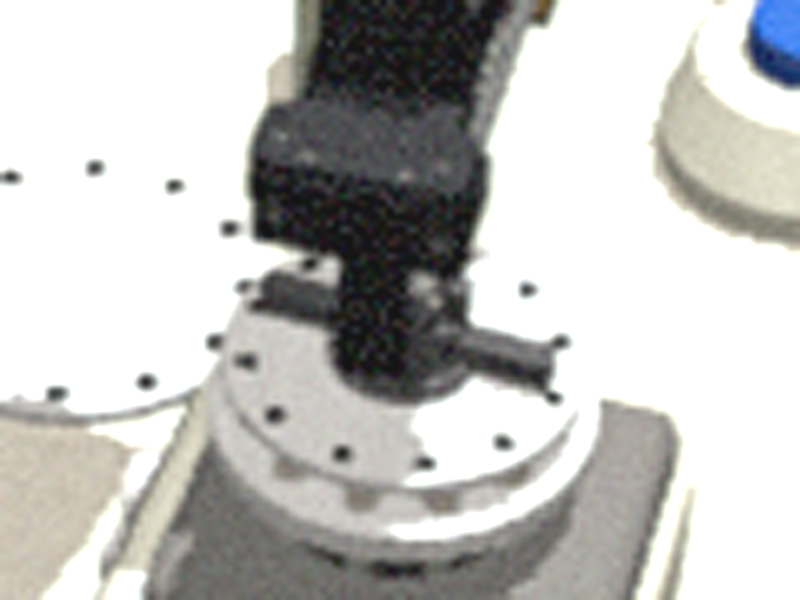

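The crop shows the nut's arms at (258,293) and (552,367), nut yaw about -78.7°, which agrees with the turn I tracked (so no slip). Next I regrip.

```bash

python3 -m crank '[[-1,-1,0,-7,90],[-1,-1,0,-14,90],[-1,-1,0,-21,90],[-1,-1,0,-28,90],[-1,-1,0,-35,90],[-1,-1,0,-38,90],[-1,-1,10,-38,90],[-1,-1,20,-38,90],[-1,-1,25,-38,90],[-1,-1,25,-38,70]]'
python3 -m crank '[[0,0,0,0,40],[0,0,0,0,40],[0,0,0,0,40],[0,0,0,0,40],[0,0,0,0,40],[0,0,0,0,40],[0,0,0,0,40],[0,0,0,0,40],[0,0,0,0,40]]'; python3 st.py
python3 -m crank '[[0,0,0.1,7,40],[0,0,0.2,14,40],[0,0,0.3,20,40],[0,0,0.3,20,40]]'; python3 st.py
```

```text
t: 11.12
eef_pos: [566.8, 123.5, 207.5]
tcp_rot: [-3.14, -0.006, -2.196]
ft_force: [0.1, 0.3, 1.1]
opening: 0.915
grip_force: 0.0
t: 11.87
eef_pos: [567.0, 123.9, 209.6]
tcp_rot: [-3.139, -0.004, -2.194]
ft_force: [-3.8, 3.3, 2.8]
opening: 0.461
grip_force: 31.2
yaw -125.68 M [ 0.64  0.92 -0.01] F [-3.8  3.3  2.8] p [567.  123.9 209.6] j6 -2.412 op 43.9 t 11.8667
t: 12.2
eef_pos: [566.9, 124.0, 209.4]
tcp_rot: [-3.137, -0.003, -2.549]
ft_force: [-6.1, 4.1, 4.3]
opening: 0.466
grip_force: 31.3
yaw -146.06 M [ 0.77  1.04 -0.11] F [-6.1  4.1  4.3] p [566.9 124.  209.4] j6 -2.056 op 44.4 t 12.2
```

```bash

python3 -m crank '[[0,0,0.1,7,40],[0,0,0.2,14,40],[0,0,0.3,20,40],[0,0,0.3,20,40]]'>/dev/null; python3 st.py
python3 -m crank '[[0,0,0.1,7,40],[0,0,0.2,14,40],[0,0,0.3,20,40],[0,0,0.3,20,40]]'>/dev/null; python3 st.py
```

```text
yaw -166.07 M [ 0.94  1.13 -0.1 ] F [-5.2  4.8  5.4] p [566.8 124.2 209.1] j6 -1.707 op 44.1 t 12.5333
yaw 173.93 M [ 1.12  1.17 -0.11] F [-6.2  6.4  6.2] p [566.8 124.3 208.9] j6 -1.358 op 43.9 t 12.8667
```

```bash

python3 -m crank '[[0,0,0.1,7,40],[0,0,0.2,14,40],[0,0,0.3,20,40],[0,0,0.3,20,40]]'>/dev/null; python3 st.py
python3 - <<'E'
from h import *
c=cam('scene');cv2.imwrite('pics/c5.png',cv2.convertScaleAbs(cv2.resize(c['img'][170:260,280:400],(800,600),interpolation=2),alpha=1.6,beta=20))
for a in(-145,-155,-165):
  for h in (0,180):
    w=np.radians(a-90+h);print(a,h,(w2p(c,[567.5+55*np.cos(w),123+55*np.sin(w),189])-[280,170]).round(1)*6.667)
E
```

```text
yaw 153.93 M [ 1.32  1.17 -0.14] F [-5.9  5.9  7.3] p [566.8 124.5 208.6] j6 -1.009 op 43.8 t 13.2
-145 0 [[385.3526 232.0116]]
-145 180 [[417.3542 446.0223]]
-155 0 [[412.0206 232.6783]]
-155 180 [[388.6861 446.0223]]
-165 0 [[438.0219 236.0118]]
-165 180 [[360.6847 442.0221]]
```

View pics/c5.png

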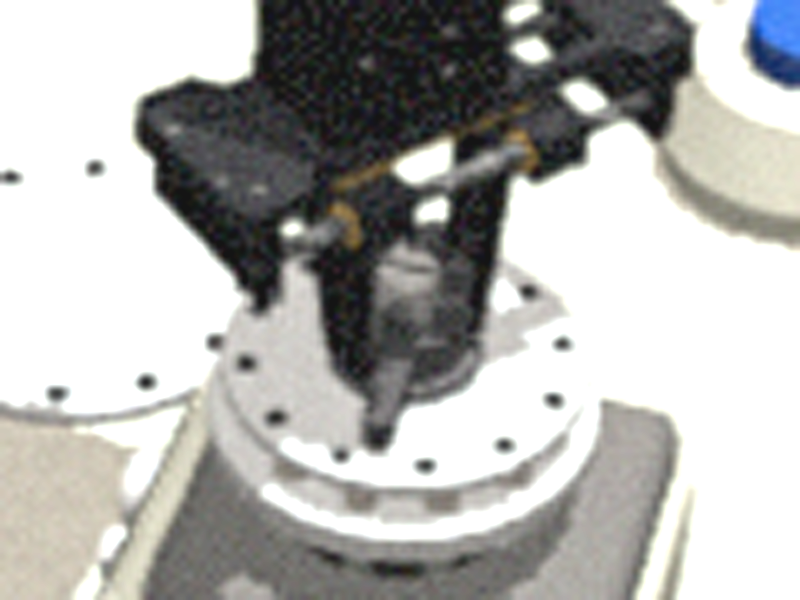

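```bash
sed -i '$ s/$/;print("tau6",s["tau"][5].round(3))/' st.py; python3 st.py
python3 -m crank '[[0,0,0.1,7,40],[0,0,0.1,14,40],[0,0,0.2,20,40],[0,0,0.2,20,40]]'>/dev/null; python3 st.py
python3 -m crank '[[0,0,0.1,7,40],[0,0,0.1,14,40],[0,0,0.2,20,40],[0,0,0.2,20,40]]'>/dev/null; python3 st.py
```

```text
yaw 154.2 M [ 1.32  1.15 -0.1 ] F [-4.9  8.3  6. ] p [566.8 124.5 208.6] j6 -1.013 op 43.7 t 13.25
tau6 0.767
yaw 133.93 M [ 1.43  1.09 -0.1 ] F [-5.   7.5  6.8] p [566.9 124.6 208.4] j6 -0.66 op 43.7 t 13.5833
tau6 1.76
yaw 113.93 M [ 1.56  1.02 -0.09] F [-4.6  8.6  4.6] p [567.  124.7 208.3] j6 -0.311 op 43.7 t 13.9167
tau6 1.756
```

```bash

python3 -m crank '[[0,0,0.1,7,40],[0,0,0.1,14,40],[0,0,0.2,20,40],[0,0,0.2,20,40]]'>/dev/null; python3 st.py
python3 -m crank '[[0,0,0.1,7,40],[0,0,0.1,14,40],[0,0,0.2,20,40],[0,0,0.2,20,40]]'>/dev/null; python3 st.py
```

```text
yaw 93.92 M [ 1.66  0.92 -0.1 ] F [-4.3  8.8  5.4] p [567.2 124.8 208.1] j6 0.039 op 44.1 t 14.25
tau6 1.753
yaw 73.92 M [ 1.73  0.8  -0.13] F [-2.9  9.3  4. ] p [567.3 124.8 207.8] j6 0.388 op 44.0 t 14.5833
tau6 1.749
```

```bash

python3 -m crank '[[0,0,0.1,7,40],[0,0,0.1,14,40],[0,0,0.2,20,40],[0,0,0.2,20,40]]'>/dev/null; python3 st.py
python3 -m crank '[[0,0,0.1,7,40],[0,0,0.1,14,40],[0,0,0.2,20,40],[0,0,0.2,20,40]]'>/dev/null; python3 st.py
```

```text
yaw 53.92 M [ 1.75  0.66 -0.1 ] F [-2.   7.4  3.8] p [567.5 124.7 207.7] j6 0.737 op 44.1 t 14.9167
tau6 1.745
yaw 33.92 M [ 1.67  0.52 -0.12] F [-0.7  8.1  3.8] p [567.6 124.7 207.5] j6 1.086 op 44.2 t 15.25
tau6 1.741
```

```bash

python3 -m crank '[[0,0,0.1,7,40],[0,0,0.1,14,40],[0,0,0.2,20,40],[0,0,0.2,20,40]]'>/dev/null; python3 st.py
python3 -m crank '[[0,0,0.1,7,40],[0,0,0.1,14,40],[0,0,0.2,20,40],[0,0,0.2,20,40]]'>/dev/null; python3 st.py
python3 - <<'E'
from h import *
c=cam('scene');cv2.imwrite('pics/c6.png',cv2.convertScaleAbs(cv2.resize(c['img'][170:260,280:400],(800,600),interpolation=2),alpha=1.6,beta=20))
for a in(-310,-320,-330):
  for h in (0,180):
    w=np.radians(a-90+h);print(a,h,(w2p(c,[567.5+55*np.cos(w),123+55*np.sin(w),188])-[280,170]).round(1)*6.667)
E
```

```text
yaw 13.91 M [ 1.57  0.36 -0.15] F [-0.7  7.4  3.2] p [567.7 124.5 207.3] j6 1.435 op 43.8 t 15.5833
tau6 1.708
yaw -6.09 M [ 1.36  0.27 -0.28] F [-1.2  5.7  4. ] p [567.8 124.4 207.2] j6 1.784 op 43.9 t 15.9167
tau6 1.632
-310 0 [[458.6896 442.6888]]
-310 180 [[346.684  239.3453]]
-320 0 [[431.3549 447.3557]]
-320 180 [[372.0186 235.3451]]
-330 0 [[403.3535 448.6891]]
-330 180 [[398.6866 234.0117]]
```

View pics/c6.png

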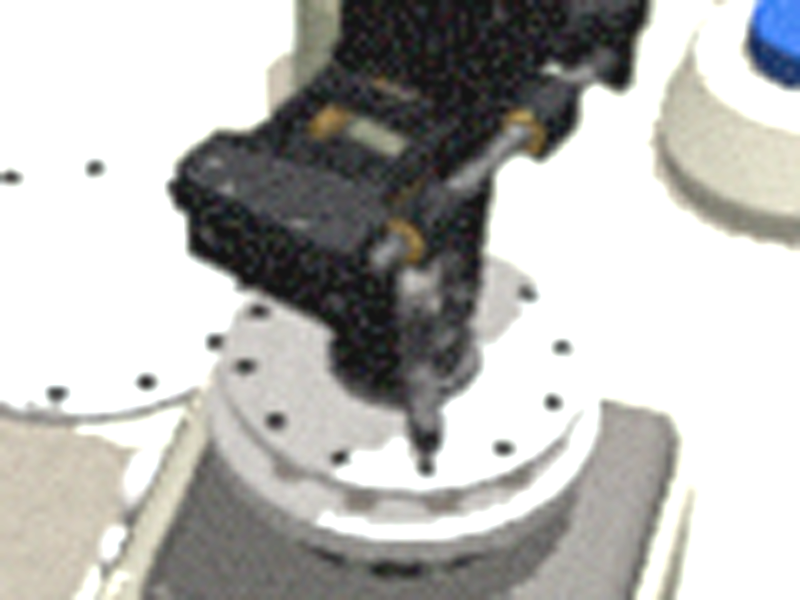

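The arm tip at (427,440) gives a nut yaw of about -320°, as tracked, and the drag is now climbing (-0.12 → -0.28), so the nut has bitten. It needs about 28° more to align.

```bash

python3 -m crank '[[0,0,0.1,7,40],[0,0,0.1,14,40],[0,0,0.2,21,40],[0,0,0.3,28,40],[0,0,0.3,28,40],[0,0,0.3,28,40]]'>/dev/null; python3 st.py
python3 -m crank '[[0,0,0,0,90],[0,0,0,0,90],[0,0,0,0,90],[0,0,0,0,90],[0,0,0,0,90],[0,0,-25,0,90],[0,0,-50,0,90],[0,0,-70,0,90]]'>/dev/null; python3 st.py
python3 go.py 441 -166 120 32
```

```text
yaw -33.76 M [ 0.99  0.37 -0.34] F [-1.8  4.3  5.4] p [567.8 124.1 207.1] j6 2.267 op 44.2 t 16.4667
tau6 0.127
yaw -33.68 M [0.07 0.18 0.02] F [0.3 0.2 0.4] p [567.6 123.9 277.6] j6 2.265 op 88.5 t 17.1333
tau6 0.003
{'dx': 55.4, 'dy': 311.4, 'dz': 157.6, 'turn': -65.7}
```

```bash

python3 -m crank '[[57,310,0,-66,60],[57,310,0,-66,60],[57,310,0,-66,60],[57,310,0,-66,60],[57,310,0,-66,60],[57,310,0,-66,60],[57,310,150,-66,60],[57,310,150,-66,60],[57,310,150,-66,60],[57,310,150,-66,60]]'>/dev/null
python3 -m crank '[[0,0,0,0,60],[0,0,0,0,60]]'>/dev/null; python3 st.py
python3 go.py 442.5 -164.5 23 33
python3 - <<'E'
from h import *
t=cam('top');s=cam('scene')
r=lambda c,x,y,w,h:cv2.resize(c['img'][y:y+h,x:x+w],(400,300),interpolation=2)
a=np.vstack([np.hstack([r(t,262,213,80,60),r(t,360,240,100,75)]),np.hstack([r(s,310,190,60,45),r(s,190,280,100,75)])])
cv2.imwrite('pics/c7.png',cv2.convertScaleAbs(a,alpha=1.7,beta=15))
E
```

```text
yaw 32.11 M [-0.1   0.1  -0.04] F [-0.3  0.3  0.2] p [ 443.7 -163.8  132.6] j6 0.525 op 59.9 t 18.1333
tau6 -0.79
{'dx': -1.4, 'dy': -0.1, 'dz': 109.6, 'turn': -0.9}
```

View pics/c7.png

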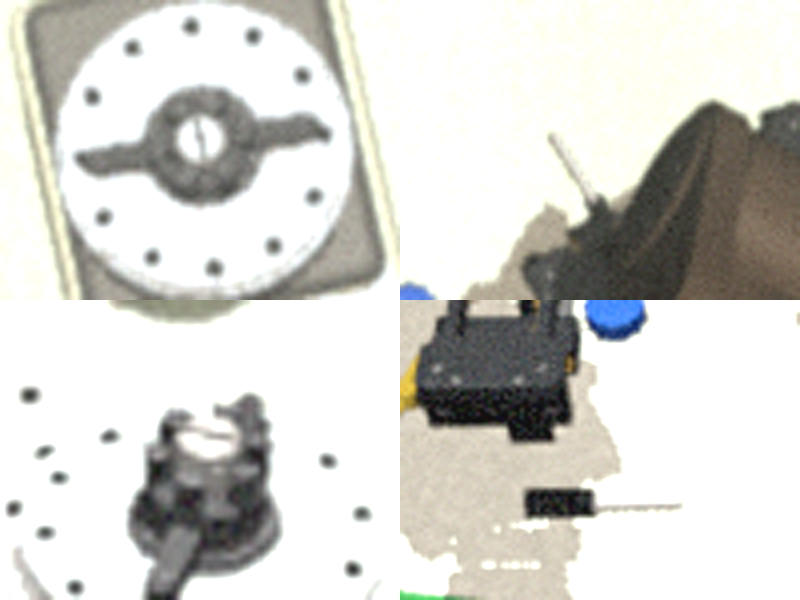

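```bash

python3 - <<'E'
from h import *
from scipy.optimize import minimize
t=cam('top');t0=dict(t,img=cv2.imread('pics/top0.png'))
for n,c,z,g0 in(('start',t0,196,125),('now',t,190,100)):
    g=cv2.cvtColor(c['img'],cv2.COLOR_BGR2GRAY).astype(np.float32)
    def cost(p):   # mean darkness along both arms, 26..52mm
        w=np.radians(p[0]);e=np.array([np.cos(w),np.sin(w)]);nn=np.array([-e[1],e[0]])
        Q=[np.r_[p[1:3]+s*r*e+o*nn,z] for s in(-1,1) for r in np.arange(27,53,2) for o in(-3,0,3)]
        uv=w2p(c,Q).astype(np.float32);return float(cv2.remap(g,uv[None,:,0],uv[None,:,1],cv2.INTER_LINEAR).mean())
    r=min((minimize(cost,[a,567,122.5],method='Nelder-Mead') for a in(g0-5,g0,g0+5)),key=lambda r:r.fun);print(n,r.x.round(1),round(r.fun,1))
g=cv2.cvtColor(t['img'],cv2.COLOR_BGR2GRAY).astype(np.float32);z=219.7
best=[]
for a in np.arange(0,26,.5):
  for ox in np.arange(-3,3.1,.5):
    w=np.radians(a);Q=[[568+r*np.cos(w)-ox*np.sin(w),122.5+r*np.sin(w)+ox*np.cos(w),z] for r in np.arange(-8,8.1,1)]
    uv=w2p(t,Q).astype(np.float32);best.append((cv2.remap(g,uv[None,:,0],uv[None,:,1],1).mean(),a,ox))
print('scribe',sorted(best)[:4])
E
```

```text
start [125.  566.2 125. ] 52.5
now [100.6 567.1 122. ] 62.4
scribe [(np.float32(107.97645), np.float64(14.0), np.float64(1.5)), (np.float32(107.999084), np.float64(14.5), np.float64(1.5)), (np.float32(108.01103), np.float64(13.0), np.float64(1.5)), (np.float32(108.12161), np.float64(12.5), np.float64(1.5))]
```

```bash

python3 -m crank '[[-1,0,40,-1,50],[-1,0,75,-1,50],[-1,0,100,-1,50],[-1,0,109,-1,50],[-1,0,109,-1,50],[-1,0,109,-1,50]]'>/dev/null; python3 st.py
python3 -m crank '[[0,0,0,0,5],[0,0,0,0,5],[0,0,0,0,5],[0,0,0,0,5],[0,0,0,0,5],[0,0,0,0,5],[0,0,0,0,5],[0,0,0,0,5],[0,0,0,0,5]]'; python3 st.py
```

```text
yaw 33.34 M [-0.12  0.09  0.01] F [-0.3 -0.6  1.1] p [ 444.5 -164.5   25.9] j6 0.509 op 50.2 t 18.7833
tau6 0.02
t: 19.53
eef_pos: [443.7, -164.6, 24.9]
tcp_rot: [3.136, 0.003, 0.582]
ft_force: [-0.3, -0.1, 6.0]
opening: 0.122
grip_force: 30.0
yaw 33.32 M [-0.08  0.3   0.03] F [-0.3 -0.1  6. ] p [ 443.7 -164.6   24.9] j6 0.508 op 11.6 t 19.5333
tau6 -0.011
```

```bash
python3 go.py 520.3 114.3 255 12.3
python3 -m crank '[[0,0,-30,0,5],[0,0,-70,0,5],[0,0,-110,0,5],[0,0,-150,0,5],[0,0,-190,0,5],[0,0,-230,0,5],[0,0,-230,0,5]]';python3 go.py 520.3 114.3 255 12.3
```

```text
{'dx': 217.3, 'dy': -191.0, 'dz': -230.1, 'turn': 21.0}
t: 20.12
eef_pos: [445.2, -164.0, 261.3]
tcp_rot: [3.127, -0.002, 0.582]
ft_force: [-0.4, -0.2, -0.2]
opening: 0.124
grip_force: 30.0
{'dx': 215.7, 'dy': -191.3, 'dz': 6.3, 'turn': 21.0}
```

```bash

python3 -m crank '[[215,-191,0,21,5],[215,-191,0,21,5],[215,-191,0,21,5],[215,-191,0,21,5],[215,-191,0,21,5],[215,-191,0,21,5],[215,-191,0,21,5],[215,-191,0,21,5],[215,-191,0,21,5],[215,-191,0,21,5]]'>/dev/null;python3 st.py;python3 go.py 520.3 114.3 244 12.3
```

```text
yaw 12.42 M [-0.03  0.2   0.04] F [ 0.4  0.1 -0.8] p [517.8 114.6 252.5] j6 1.454 op 11.9 t 20.95
tau6 0.169
{'dx': 2.3, 'dy': 0.8, 'dz': 8.5, 'turn': 0.1}
```

Now I lower gently to feel the stud's top with the shank, which gives the hole height.

```bash

python3 -m crank '[[2,1,4,0,5],[2,1,7,0,5],[2,1,8,0,5],[2,1,8,0,5],[2,1,8,0,5]]'>/dev/null;python3 st.py
python3 -m crank '[[0,0,0.7,0,5],[0,0,1.5,0,5],[0,0,1.5,0,5]]'>/dev/null;python3 st.py
python3 -m crank '[[0,0,0.7,0,5],[0,0,1.5,0,5],[0,0,1.5,0,5]]'>/dev/null;python3 st.py
```

```text
yaw 12.26 M [-0.06  0.16  0.02] F [ 0.6  0.7 -0.1] p [520.4 113.2 245.1] j6 1.453 op 12.0 t 21.3667
tau6 -0.005
yaw 12.32 M [-0.01  0.12 -0.05] F [0.2 0.3 0. ] p [520.3 113.8 243.6] j6 1.454 op 11.7 t 21.6167
tau6 -0.0
yaw 12.32 M [-0.07  0.18 -0.  ] F [-0.  -0.6  0.4] p [520.4 113.9 242.1] j6 1.454 op 11.6 t 21.8667
tau6 -0.002
```

```bash

python3 -m crank '[[0,0,0.5,0,5],[0,0,1,0,5],[0,0,1,0,5]]'>/dev/null;python3 st.py
python3 -m crank '[[0,0,0.5,0,5],[0,0,1,0,5],[0,0,1,0,5]]'>/dev/null;python3 st.py
python3 -m crank '[[0,0,0.5,0,5],[0,0,1,0,5],[0,0,1,0,5]]'>/dev/null;python3 st.py
```

```text
yaw 12.33 M [-0.09  0.37  0.06] F [-1.8 -0.2  5.8] p [520.4 113.9 241.6] j6 1.454 op 11.8 t 22.1167
tau6 0.006
yaw 12.32 M [-0.07  0.52 -0.02] F [-3.3 -0.   6.1] p [520.4 113.9 240.7] j6 1.454 op 11.6 t 22.3667
tau6 0.008
yaw 12.32 M [-0.03  0.55 -0.02] F [-2.9 -0.5  6.8] p [520.4 113.9 239.7] j6 1.454 op 11.5 t 22.6167
tau6 0.009
```

Contact came at TCP z of about 241.7, so the hole axis corresponds to TCP z of about 228.2. The extra push may have tilted the pin, so I'll back off in front of the crown and check from both cameras.

```bash

python3 -m crank '[[0,0,-4,0,5],[-20,-0.4,-4,0,5],[-57,-0.4,-4,0,5],[-57,-0.4,6,0,5],[-57,-0.4,12.5,0,5],[-57,-0.4,12.5,0,5],[-57,-0.4,12.5,0,5]]'>/dev/null;python3 st.py
python3 - <<'E'
from h import *
t=cam('top','t8.png');s=cam('scene','s8.png');st=env.state();p=st['eef_pos'];a=st['tcp_rot'][2];u=np.array([np.cos(a),np.sin(a),0])
H=p-[0,0,16.9]
def big(c,x,y,w,h,pts):
    im=cv2.convertScaleAbs(cv2.resize(c['img'][y:y+h,x:x+w],(800,300),interpolation=2),alpha=1.7,beta=15);k=800/w
    for P,col in pts:
        q=((w2p(c,P)[0]-[x,y]+.5)*k).astype(int);cv2.circle(im,tuple(q.tolist()),3,col,-1);print(P.round(1),q)
    return im
S=[(H+20*u,(0,255,0)),(H+72*u,(0,0,255)),(np.array([567.2,124.5,219.7]),(255,0,0))]
print('top');A=big(t,280,225,80,30,S);print('scene');B=big(s,290,195,80,30,S)
cv2.imwrite('pics/c8.png',np.vstack([A,B]))
E
```

```text
yaw 12.32 M [-0.08  0.17  0.02] F [ 0.2 -0.3 -0.4] p [465.3 102.1 226.5] j6 1.441 op 11.8 t 23.2
tau6 0.0
top
[484.9 106.4 209.8] [295 536]
[535.7 117.5 209.8] [249 307]
[567.2 124.5 219.7] [219 162]
scene
[484.9 106.4 209.8] [166 108]
[535.7 117.5 209.8] [378 157]
[567.2 124.5 219.7] [513 155]
```

View pics/c8.png

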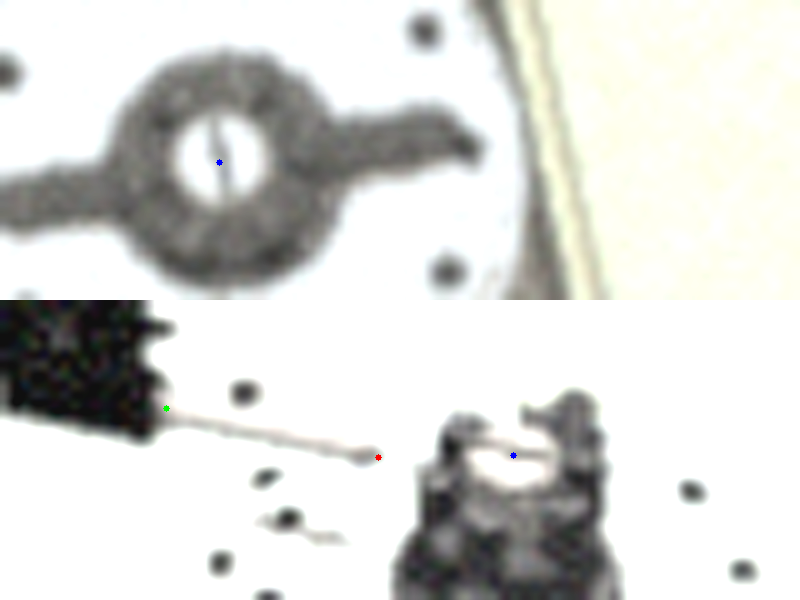

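The lower panel shows the shank from (166,415) to (378,455), against a stud-top centre of about (511,462). The pin is tilted tip-up by about 3.3°, and the tip is about 2.4 mm above the hole. I'll lower it, get the tip into the bore, then raise the TCP to level it.

```bash

python3 -m crank '[[0,0,2.4,0,5],[0,0,2.4,0,5],[5,0,2.4,0,5],[9,0,2.4,0,5],[12,0,2.4,0,5],[14,0,2.4,0,5],[16,0,2.4,0,5],[16,0,2.4,0,5]]'>/dev/null;python3 st.py
python3 -m crank '[[1.5,0,0,0,5],[3,0,0,0,5],[4.5,0,0,0,5],[4.5,0,0,0,5]]'>/dev/null;python3 st.py
```

```text
yaw 12.32 M [-0.07  0.17  0.05] F [-0.7  1.1  0. ] p [480.6 105.5 224.2] j6 1.445 op 11.6 t 23.9667
tau6 0.01
yaw 12.32 M [-0.11  0.19  0.01] F [-0.3  0.1 -0.5] p [484.9 106.4 224.3] j6 1.446 op 11.6 t 24.3
tau6 0.007
```

```bash

python3 -m crank '[[1,0,0,0,5],[2,0,0,0,5],[3,0,0,0,5],[3,0,0,0,5]]'>/dev/null;python3 st.py
python3 -m crank '[[1,0,0,0,5],[2,0,0,0,5],[3,0,0,0,5],[3,0,0,0,5]]'>/dev/null;python3 st.py
```

```text
yaw 12.32 M [-0.03  0.18 -0.01] F [-0.4 -0.1 -0.1] p [487.7 107.  224.3] j6 1.447 op 11.5 t 24.6333
tau6 0.005
yaw 12.32 M [-0.05  0.13  0.01] F [-0.6  0.5  0. ] p [490.8 107.7 224.3] j6 1.447 op 11.7 t 24.9667
tau6 0.006
```

```bash

python3 -m crank '[[1.5,0,0,0,5],[3,0,0,0,5],[4,0,0,0,5],[4,0,0,0,5]]'>/dev/null;python3 st.py
python3 -m crank '[[0,0,-1,0,5],[0,0,-2,0,5],[0,0,-2,0,5]]'>/dev/null;python3 st.py
python3 -m crank '[[0,0,-1,0,5],[0,0,-2,0,5],[0,0,-2,0,5]]'>/dev/null;python3 st.py
```

```text
yaw 12.32 M [-0.05  0.    0.01] F [-0.6  0.2  1.2] p [494.7 108.5 224.3] j6 1.448 op 11.7 t 25.3
tau6 0.009
yaw 12.32 M [-0.12  0.17 -0.02] F [ 0.   0.4 -0.3] p [494.4 108.5 226.4] j6 1.448 op 11.6 t 25.55
tau6 0.0
yaw 12.32 M [-0.05  0.26 -0.01] F [-0.7 -0.3 -1.7] p [494.3 108.5 228.3] j6 1.448 op 11.7 t 25.8
tau6 -0.001
```

```bash

python3 -m crank '[[0,0,-1,0,5],[0,0,-1.7,0,5],[0,0,-1.7,0,5]]'>/dev/null;python3 st.py
python3 -m crank '[[2,0,1.7,0,5],[4,0,1.7,0,5],[6,0,1.7,0,5],[6,0,1.7,0,5]]'>/dev/null;python3 st.py
python3 -m crank '[[2,0,0,0,5],[4,0,0,0,5],[6,0,0,0,5],[6,0,0,0,5]]'>/dev/null;python3 st.py
```

```text
yaw 12.32 M [-0.02  0.24 -0.06] F [ 0.3 -0.9 -3.8] p [494.3 108.5 229.8] j6 1.448 op 12.0 t 26.05
tau6 -0.003
yaw 12.32 M [-0.02  0.21  0.01] F [ 0.2  0.1 -1. ] p [500.9 109.9 228.4] j6 1.45 op 12.1 t 26.3833
tau6 0.009
yaw 12.32 M [-0.11  0.14  0.01] F [-1.3  0.3 -0.7] p [506.6 111.1 228.3] j6 1.451 op 11.6 t 26.7167
tau6 0.009
```

```bash

python3 -m crank '[[2,0,0,0,5],[4,0,0,0,5],[6,0,0,0,5],[8,0,0,0,5],[8,0,0,0,5]]'>/dev/null;python3 st.py
python3 -m crank '[[2,0,0,0,5],[4,0,0,0,5],[6,0,0,0,5],[7,0,0,0,5],[7,0,0,0,5]]'>/dev/null;python3 st.py
```

```text
yaw 12.32 M [-0.06  0.18  0.02] F [0.  0.3 0.3] p [514.3 112.8 228.2] j6 1.453 op 11.8 t 27.1333
tau6 0.008
yaw 12.32 M [-0.08  0.18  0.06] F [0.3 0.3 0.2] p [521.  114.3 228.2] j6 1.455 op 11.9 t 27.55
tau6 0.006
```

```bash

python3 -m crank '[[1,0,0,0,5],[2,0,0,0,5],[3,0,0,0,5],[3,0,0,0,5]]'>/dev/null;python3 st.py
python3 -m crank '[[1,0,0,0,5],[1.5,0,0,0,5],[1.5,0,0,0,5]]'>/dev/null;python3 st.py
python3 -m crank '[[0.5,0,0,0,5],[1.5,0,0,0,5],[1.5,0,0,0,5]]'>/dev/null;python3 st.py
```

```text
yaw 12.32 M [-0.03  0.14 -0.05] F [-0.4  0.7 -0.1] p [523.9 114.9 228.3] j6 1.455 op 11.7 t 27.8833
tau6 0.004
yaw 12.32 M [-0.03  0.2   0.03] F [ 0.7 -0.1 -1.1] p [525.3 115.2 228.2] j6 1.456 op 11.4 t 28.1333
tau6 0.003
yaw 12.32 M [-0.03  0.19 -0.01] F [ 0.3  0.2 -0.6] p [526.8 115.6 228.3] j6 1.456 op 11.6 t 28.3833
tau6 0.003
```

```bash

python3 -m crank '[[0.5,0,0,0,5],[1,0,0,0,5],[1,0,0,0,5]]'>/dev/null;python3 st.py
python3 -m crank '[[0.5,0,0,0,5],[1,0,0,0,5],[1,0,0,0,5]]'>/dev/null;python3 st.py
```

```text
yaw 12.32 M [-0.05  0.22 -0.  ] F [-0.7 -0.   0.6] p [527.7 115.8 228.3] j6 1.456 op 11.7 t 28.6333
tau6 0.003
yaw 12.32 M [-0.    0.27  0.  ] F [-0.3 -0.4  1.5] p [528.6 116.  228.3] j6 1.456 op 12.1 t 28.8833
tau6 0.003
```

```bash

python3 -m crank '[[0.5,0,0,0,5],[1,0,0,0,5],[1,0,0,0,5]]'>/dev/null;python3 st.py
python3 -m crank '[[0.5,0,0,0,5],[1,0,0,0,5],[1,0,0,0,5]]'>/dev/null;python3 st.py
python3 - <<'E'
from h import *
s=cam('scene','s9.png');d=np.array([.977,.213])
# bright steel tip beyond the crown: profile along the hole's axis, far side
g=cv2.cvtColor(s['img'],cv2.COLOR_BGR2GRAY)
for r in range(14,40,2):
    P=[[567.2+r*d[0],124.5+r*d[1],211.5-2.2+dz] for dz in(-9,-6,-3,0,3,6,9)]
    uv=w2p(s,P).round().astype(int);print(r,[int(g[v,u]) for u,v in uv])
E
```

```text
yaw 12.32 M [-0.17  0.99 -0.04] F [-4.8 -0.4  2.5] p [529.2 116.1 228.3] j6 1.457 op 11.6 t 29.1333
tau6 -0.006
yaw 12.33 M [-0.37  1.79 -0.03] F [-9.9 -1.1  5.7] p [529.4 116.3 228.2] j6 1.457 op 11.5 t 29.3833
tau6 -0.029
14 [29, 45, 75, 76, 134, 101, 41]
16 [23, 32, 62, 81, 134, 101, 35]
18 [28, 24, 51, 94, 158, 93, 35]
20 [44, 50, 49, 103, 148, 84, 34]
22 [122, 126, 126, 86, 125, 140, 109]
24 [89, 173, 168, 114, 137, 150, 154]
26 [149, 173, 168, 109, 142, 152, 169]
28 [175, 174, 153, 109, 142, 161, 171]
30 [173, 174, 148, 111, 143, 161, 171]
32 [173, 172, 172, 153, 126, 152, 171]
34 [169, 172, 172, 171, 161, 169, 174]
36 [169, 170, 171, 175, 172, 174, 174]
38 [172, 170, 171, 173, 174, 165, 152]
```

The handle met the nut (10 N push) and the tip shows about 31 mm past the axis. I'll release it and lift away.

```bash

python3 -m crank '[[-0.5,0,0,0,14],[-0.5,0,0,0,20],[-0.5,0,0,0,40],[-0.5,0,0,0,40],[-0.5,0,0,0,40],[-0.5,0,-10,0,40],[-0.5,0,-40,0,40],[-0.5,0,-80,0,40]]'>/dev/null;python3 st.py
python3 -m crank '[[-60,0,-20,0,40],[-100,0,-20,0,40],[-120,0,-20,0,40],[-120,0,-20,0,40],[-120,0,-20,0,40],[-120,0,-20,0,40]]'>/dev/null;python3 st.py
python3 - <<'E'
from h import *
s=cam('scene','s10.png');t=cam('top','t10.png');g=cv2.cvtColor(s['img'],cv2.COLOR_BGR2GRAY);d=np.array([.977,.213])
for r in (-60,-50,-42,-30,-24,20,24,28,30,32,34):
    uv=w2p(s,[[567.2+r*d[0],124.5+r*d[1],209.3+dz] for dz in(-9,-6,-3,0,3,6,9)]).round().astype(int);print(r,[int(g[v,u]) for u,v in uv])
E
```

```text
yaw 12.32 M [-0.06  0.15 -0.01] F [ 0.6 -0.2  0.4] p [529.2 116.6 307.7] j6 1.456 op 39.9 t 30.1
tau6 0.003
yaw 12.31 M [-0.04  0.18  0.02] F [-0.4 -0.1  0.2] p [413.4  91.3 329.2] j6 1.423 op 39.8 t 30.6
tau6 -0.009
-60 [51, 57, 48, 47, 49, 85, 105]
-50 [68, 8, 1, 2, 19, 16, 16]
-42 [14, 3, 12, 10, 5, 5, 17]
-30 [9, 9, 1, 1, 1, 23, 12]
-24 [27, 19, 46, 35, 36, 20, 13]
20 [48, 46, 33, 81, 146, 100, 34]
24 [86, 171, 174, 119, 117, 151, 154]
28 [173, 173, 173, 112, 119, 155, 167]
30 [171, 171, 171, 119, 122, 155, 167]
32 [168, 168, 168, 171, 150, 147, 166]
34 [168, 169, 169, 168, 168, 169, 171]
```

```bash
python3 -c "
from cell import env
print(env.job_done())"
```

```text
the job is handed in; nothing more can be done
None
```

The nut is screwed down to the bite with a pair of slots lined up on the cross hole, and the long lock pin is pushed home with its handle against the nut. The clamping force is about 16 N, estimated from the measured drag. The gripper is clear, and the job was handed in at about 31 s; the call returned no verdict.

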